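Gauge the depth of a blind bore with a depth rod

TASK

Take the depth rod from its rest and slide it, plain end first, into the blind bore of the clamped steel block until it bottoms, without pressing hard on its floor (keep below 25 N). Only then slide the upright stop of the measuring fixture along its scale until it just meets the rod's outer end, so that it records the exposed length, and let go. Leave the rod bottomed in the bore and do not disturb the things standing around.

Things in the scene. Friction and masses are not known exactly. Their poses are not given: they have to be found in the camera images.
- fixture: Measuring fixture fixed to the bench: aluminium base plate 70 mm (x) by 310 mm (y) by 10 mm thick; origin = centre of the plate's underside, z up, y along the bore axis. At its +y end a clamped steel block, 50 mm wide (x), 80 mm long (y = +70 to +150 mm), top at 80 mm above the bench and a level blind bore running in +y.
- mouth (a point): Centre of the bore's mouth in the block's face, 45 mm above the bench. Axes as fixture: the rod goes in along +y. The bore is round, 15 mm in diameter, with a 3 mm chamfer; its depth lies between 30 and 60 mm, differs every time and is not told: it must be felt. Its floor is rigid.
- vrest (a point): Point on the bore axis above the fixture's fixed V rest, which is 12 mm long, 56 mm before the mouth (50 to 62 mm). A 45 degree V, arms spreading to 14 mm each side and up to about 6 mm above the bore axis; the 12 mm shank lying in it is 0.5 mm below the bore axis, so it enters the bore without touching.
- cursor (a joint): Sliding stop on the fixture's rail, value in m: 0 = farthest from the block (face 205 mm before the mouth), grows towards the block, at most 0.12. Starts between 0 and 0.025. Stays where left; slides with about 2 N of friction.
- cursor_face (a point): Middle of the stop's face that looks to the block (+y), on the bore axis in x, 45 mm above the bench; axes as fixture. The stop is an upright aluminium tab 24 mm wide (x), 12 mm thick (y, behind this face), top 90 mm above the bench (45 mm above this point): pinch it across its 24 mm width from above, above the height of the rod.
- rod: Depth rod, loose, steel, about 0.11 kg, 160 mm long: polished, slippery plain shank of 12 mm diameter (friction about 0.25) with a slightly tapered tip, and a thicker head of 18 mm diameter and 30 mm length at the other end. Origin on its axis at mid length, x along the axis towards the tip. Head from x = -80 to -50 mm; centre of mass near x = -13 mm. It starts lying level on its rest.
- rod_tip (a point): Centre of the rod's tip (plain end), x = +80 mm on rod.
- rod_end (a point): Centre of the flat outer end of the rod's head, x = -80 mm on rod.
- rod_rest: Grey plastic rest fixed to the bench, plate 120 by 45 mm, 8 mm thick, with two V supports up to about 46 mm above the bench; x along the rod. Origin on its underside below the rod's middle. It carries the rod with its axis 40 mm above the bench, under the shank at x = -41 to -29 mm and x = +39 to +51 mm; the head stands free.
- mount_a: Bystander: white mounted specimen puck, 30 mm diameter, 20 mm high, origin under its centre.
- mount_b: Bystander: grey mounted specimen puck, 30 mm diameter, 20 mm high, origin under its centre.
- wash_bottle: Bystander: white plastic wash bottle, 60 mm diameter, 150 mm high, origin under its centre.
There are look-alikes about, which are no part of the job. Of the things that look like the rod, the middle-sized one is meant.

How it is judged:
By the outcome, as a careful person would: the job done as asked, in the order asked, and still so for the second after the job is handed in, with the robot touching nothing.
It also fails if it takes over 72 s, if anything falls off the work surface, if the arm or the gripper's body presses on something with over 40 N, if the wrist force passes 120 N, or if a joint passes its speed limit or range.

ROBOT

A 6-joint arm with a two-finger parallel gripper is mounted at the origin on the work surface. World frame = base frame: x ahead of the robot, y to its left, z up, the work surface at z = 0. Lengths are in m, angles in rad, forces in N, time in s.
With the tool pointing down it reaches from about 0.35 to 0.85 m from the base axis. Payload 8.1 kg.
Tool frame: the origin (TCP) lies at the very end of the fingers, on their centre line; the grasp point (between the pads) lies 19 mm behind it; y points along the fingers, z is the direction in which the jaws open and shut, and the axes are right-handed (so a half turn about y gives the same grasp; the last joint's range is limited). The gripper opens to 93 mm and grips with 3 to 60 N. Pads are 15 mm wide; open, the fingers measure 128 mm over their backs; the gripper's body (75 mm by 188 mm) begins 65 mm behind the grasp point.
Start: joints at [-1.346, 0.13, 1.488, -0, 1.523, -0.085], TCP at [0.183, -0.571, 0.219] pointing down, gripper open.
Joint ranges: [-2.96, 2.96], [-0.89, 2.26], [0.02, 2.5], [-1.34, 4.48], [0, 2.73], [-2.66, 2.66]. Speed limits (rad/s): [2.39, 2.39, 2.79, 3.14, 3.14, 3.14].

INTERFACE

Orientations are given as a 3x3 rotation matrix whose columns are the frame's x, y, z axes.
In Python, from station import robot, snapshot, nets gives the robot as it stands. The module is installed in compiled form; this text tells all that it offers.
- The arm moves only by the tool play_rows, never from a script. Its argument "increments" is text: rows parted by semicolons, each of 5 numbers parted by spaces: the finger opening in cm, from 0 to 9.3, then the shift along the world's x, y, z in cm, then the turn about the world's z in degrees. In form: jaw tx ty tz spin; .... A call has 1 to 10 rows; each row is the pose to reach, as a shift and turn from the pose commanded when the call began; what a row does not reach only later rows make up. A row lasts 1/10 s, in which the tool goes at most 50 mm and 8.59 degrees, less where a joint would pass 70% of its speed; a pose out of reach is approached as far as the arm can. A call with a gripper value outside its range is refused whole. The fingers move at their own pace and stop on an object; the grip force is fixed at half the most. Time passes only in rows, so rows that repeat a pose let the fingers close. It gives the time, the measured TCP pose, the force and the opening at its end, in the units of the state.
- robot.state(): the state, without advancing time (a new reading comes with each control period).
- snapshot(name): name is "scene" or "top" or "wrist"; returns a dict with "frame" (420x560x3 uint8, red, green, blue), "fov_y" (degrees; the focal length in pixels is half the picture's height over the tangent of half this angle, whatever the lens; pixels are square), "cx", "cy" (the principal point, pixels), "k1" (the pictures are not rectified: a ray, as slopes to the right and down, at radius r is drawn at 1 + k1 r^2 times it, then the intrinsics apply), "rvec" (rotation vector, rad) and "tvec" (3), from world to camera coordinates, as OpenCV has them. Camera axes: x right, y down, z forward; pixel columns grow to the right and rows downward; lengths in m; the calibration is good to about 2 mm. A picture is of the moment at which its call begins. There is no depth.
- robot.hand_in(): hands the job in, once; it reports no verdict.
Trained networks look in a picture, given as the dict that the camera call returned (one of the last four; its "shot" number tells which), for a name from the list of things; names that differ only in an ending like _2 or _b are one class to them, and where a whole thing is asked for, a point or a joint stands for the part that bears it (a point fixed in the world has none). Each returns a list of dicts, best first, with "p" (0 to 1); they miss things now and then, are a little off and sometimes report something else, mostly with a low value. They report only what shows in the picture. A call takes as long as a camera call. They do not tell look-alikes from the thing itself.
- nets.regions_of(target, picture): "pixels" (420x560 bool, what is visible of it).
- nets.pinpoint(target, picture): "location" ([x, y, z] in m, in world coordinates, good to about 4 mm: a listed point, or the origin of a listed thing).
The state is a dict: "t": time; "qpos": joint angles; "qvel": joint speeds; "tau": joint torques, N m; "tool_pos": TCP position; "ee_rot": TCP orientation; "force": force on the tool from outside, world axes, zero at the start; "ft_torque": the same for the moment, N m; "grip_width": opening from 0.0 (shut) to 1.0 (fully open).
Only numpy, scipy, OpenCV 4.12 (cv2) and the standard library are available. Lean on these libraries where they do the work, as an engineer would, in place of code of your own. Each camera call takes 0.05 s, during which the arm holds its last target.

## Working session

There is one attempt and no reset: what is moved stays moved. The work goes in short steps, Python scripts to look and compute and a tool call to move; the robot and the scene stay as the last step left them, time stands still between calls to the robot, and variables do not carry over. Pictures are saved under pics/ and viewed, and the job is handed in when it is done.

Besides the shell and the picture viewer there is one more tool, called after "Request:" by a JSON object that holds its "name" and its "arguments", one argument or row to a line. play_rows: Moves the arm, as the interface text tells. Its arguments: {"type":"object","properties":{"increments":{"type":"string"}},"required":["increments"]}

```bash
mkdir -p pics; ls; python3 - <<'E'
from station import robot, snapshot, nets
import cv2
s=robot.state(); print(s['t'],s['tool_pos'],s['ee_rot'],s['grip_width'],s['force'])
for n in ("scene","top"):
    p=snapshot(n); cv2.imwrite(f"pics/{n}0.png",p["frame"][:,:,::-1])
    print(n,p['fov_y'],p['k1'],p['tvec'])
    for t in ["rod","rod_tip","rod_end","rod_rest","mouth","vrest","cursor_face","fixture","mount_a","wash_bottle"]:
        r=nets.pinpoint(t,p); print(t,[(round(float(d['p']),2),[round(float(v),4) for v in d['location']]) for d in r])
print(robot.state()['t'])
E
```

```text
pics
0.0 [ 0.18281993 -0.5708605   0.21758549] [[-9.52401430e-01 -4.01139233e-04  3.04846446e-01]
 [-3.04846658e-01  1.83302245e-03 -9.52399682e-01]
 [-1.76745502e-04 -9.99998240e-01 -1.86805916e-03]] 1.0011118910075398 [ 0.17212623  1.09481182 -0.23368858]
scene 56.674239289078166 -0.10840825965905601 [-0.16555338 -0.43800762  1.1024593 ]
rod [(0.83, [0.4271, 0.0511, 0.0381]), (0.72, [0.3728, 0.2853, 0.0109]), (0.57, [0.3753, -0.1457, 0.0091]), (0.33, [0.581, 0.1129, 0.045])]
rod_tip [(0.97, [0.3731, 0.1658, 0.01]), (0.84, [0.4396, 0.1324, 0.0402]), (0.75, [0.3341, -0.1051, 0.0028]), (0.52, [0.4149, -0.0261, 0.04])]
rod_end [(0.78, [0.4211, -0.1778, 0.0087]), (0.69, [0.3701, 0.3893, 0.0099]), (0.68, [0.4118, -0.0275, 0.0392]), (0.65, [0.5814, 0.1128, 0.0456])]
rod_rest [(0.87, [0.4267, 0.0563, 0.0012])]
mouth [(0.9, [0.5821, 0.1124, 0.0445]), (0.41, [0.4132, -0.0261, 0.0375])]
vrest [(0.89, [0.5701, 0.0594, 0.0466])]
cursor_face [(0.72, [0.5373, -0.0846, 0.0475])]
fixture [(0.62, [0.5663, 0.0451, -0.0004])]
mount_a [(0.63, [0.7696, 0.0899, -0.0013]), (0.56, [0.7839, -0.023, 0.0018])
[... 268 characters left out ...]
0.0427]), (0.69, [0.3691, 0.1688, 0.0102]), (0.62, [0.5691, 0.056, 0.0443]), (0.54, [0.33, -0.1048, 0.0031])]
rod_end [(0.95, [0.37, 0.39, 0.0137]), (0.81, [0.4144, -0.0274, 0.0351]), (0.59, [0.4224, -0.1768, 0.0096]), (0.19, [0.4404, 0.1305, 0.0394])]
rod_rest [(0.88, [0.426, 0.0501, 0.0003])]
mouth [(0.69, [0.5782, 0.1122, 0.0459])]
vrest [(0.71, [0.5661, 0.0564, 0.0393]), (0.56, [0.4295, 0.0534, 0.044])]
cursor_face [(0.59, [0.5427, -0.0906, 0.0444]), (0.57, [0.5733, 0.0582, 0.0416])]
fixture [(0.71, [0.5633, 0.0414, -0.0041])]
mount_a [(0.7, [0.4151, -0.0274, 0.0387]), (0.69, [0.7671, 0.0909, -0.0008]), (0.45, [0.7858, -0.022, -0.0012])]
wash_bottle [(0.96, [0.5826, 0.3765, 0.0003])]
1.1
```

View pics/scene0.png

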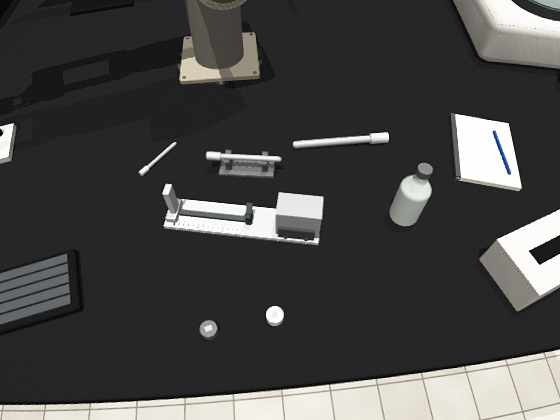

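View pics/top0.png

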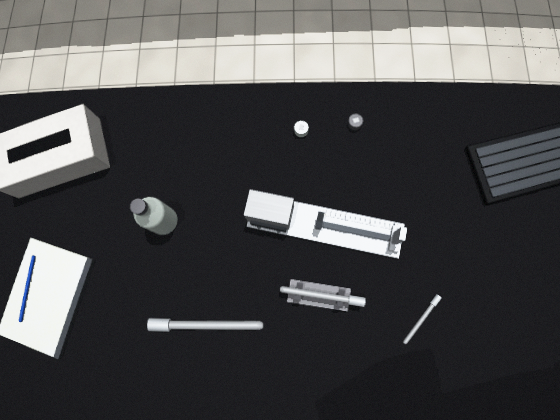

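Three things look like the rod: a thin one (scene 158,158), one lying on the grey rest (243,157), and a long thick one (340,141). I take the middle-sized one, on the rest: its two ends are about 162 mm apart. Next is a closer look with the wrist camera.

Request:
{"name": "play_rows", "arguments": {
  "increments": "9 29 60 10 62;9 29 60 10 62;9 29 60 10 62;9 29 60 10 62;9 29 60 10 62;9 29 60 10 62;9 29 60 10 62;9 29 60 10 62;9 29 60 10 62;9 29 60 10 62"
}}

```text
t: 2.1
tool_pos: [0.3986, -0.1244, 0.2935]
ee_rot: [[-0.178, 0.001, 0.984], [-0.984, -0.001, -0.178], [0.0, -1.0, 0.001]]
force: [1.0, -0.3, 0.8]
grip_width: 0.967
```

Request:
{"name": "play_rows", "arguments": {
  "increments": "5 8 15 3 0;5 8 15 3 0;5 8 15 3 0;5 8 15 3 0;5 8 15 3 0;5 8 15 3 0"
}}

```text
t: 2.7
tool_pos: [0.4779, 0.0238, 0.3226]
ee_rot: [[-0.177, -0.001, 0.984], [-0.984, -0.0, -0.177], [0.001, -1.0, -0.0]]
force: [0.3, -0.1, 0.7]
grip_width: 0.548
```

```bash
python3 - <<'E'
from station import robot, snapshot, nets
import cv2,pickle
p=snapshot("wrist"); cv2.imwrite("pics/w1.png",p["frame"][:,:,::-1]); pickle.dump(p,open("w1.pkl","wb"))
s=robot.state(); print(s['t'],s['tool_pos'],s['force'])
for t in ["rod","rod_tip","rod_end","rod_rest","mouth","vrest","cursor_face","fixture"]:
        r=nets.pinpoint(t,p); print(t,[(round(float(d['p']),2),[round(float(v),4) for v in d['location']]) for d in r])
E
```

```text
2.75 [0.4777559  0.02315309 0.32255343] [-0.12090019 -0.01906923  0.42488081]
rod [(0.91, [0.4282, 0.0526, 0.0429]), (0.42, [0.3764, -0.1424, 0.0037])]
rod_tip [(0.9, [0.4418, 0.1325, 0.0439]), (0.65, [0.367, 0.167, 0.0109])]
rod_end [(0.74, [0.414, -0.023, 0.0396]), (0.41, [0.4281, 0.0544, 0.0436])]
rod_rest [(0.85, [0.4272, 0.0482, 0.0])]
mouth [(0.65, [0.5827, 0.107, 0.0416])]
vrest [(0.82, [0.5649, 0.0544, 0.0458]), (0.39, [0.425, 0.0502, 0.0003])]
cursor_face [(0.78, [0.535, -0.0843, 0.0448])]
fixture [(0.63, [0.565, 0.0446, -0.0008]), (0.6, [0.4404, 0.1339, 0.0445])]
```

View pics/w1.png

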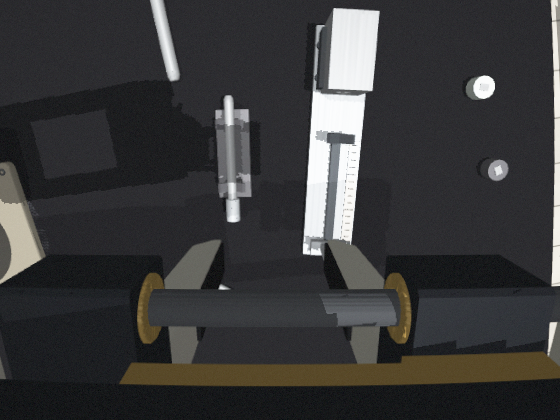

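The wrist view shows the middle rod on its rest with its tip at (228,98) and head at (233,212). The fixture's block is at (347,50), the V rest at (342,138) and the stop at about (330,243). I'll refine the fixture and rod poses from enlarged crops.

```bash
python3 - <<'E'
import cv2
w=cv2.imread("pics/w1.png"); cv2.imwrite("pics/w1c.png",cv2.resize(w[0:265,270:400],None,fx=2.26*2/2,fy=2.26,interpolation=cv2.INTER_CUBIC)); 
cv2.imwrite("pics/w1r.png",cv2.resize(w[85:235,190:280],None,fx=4,fy=4,interpolation=cv2.INTER_CUBIC))
s=cv2.imread("pics/scene0.png"); cv2.imwrite("pics/s0c.png",cv2.resize(s[135:255,155:335],None,fx=4.4,fy=4.4,interpolation=cv2.INTER_CUBIC))
s=cv2.imread("pics/top0.png"); cv2.imwrite("pics/t0c.png",cv2.resize(s[180:320,235:415],None,fx=4.2,fy=4.2,interpolation=cv2.INTER_CUBIC))
E
```

```text
(no output)
```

View pics/w1c.png

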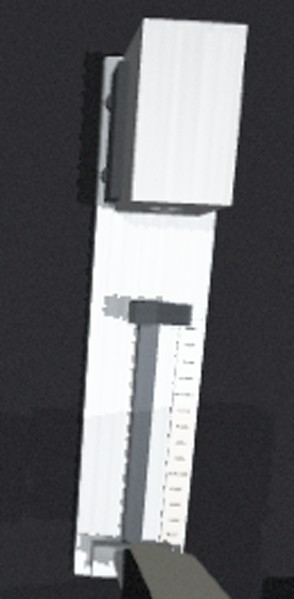

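View pics/w1r.png

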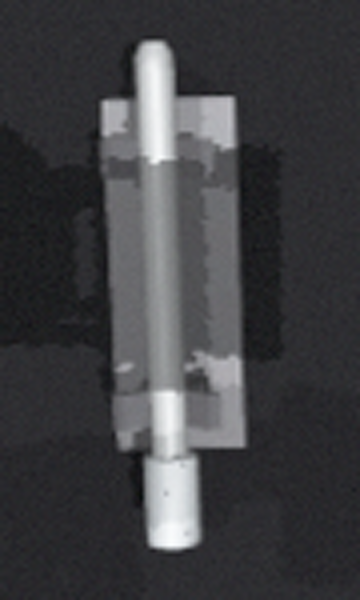

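View pics/s0c.png

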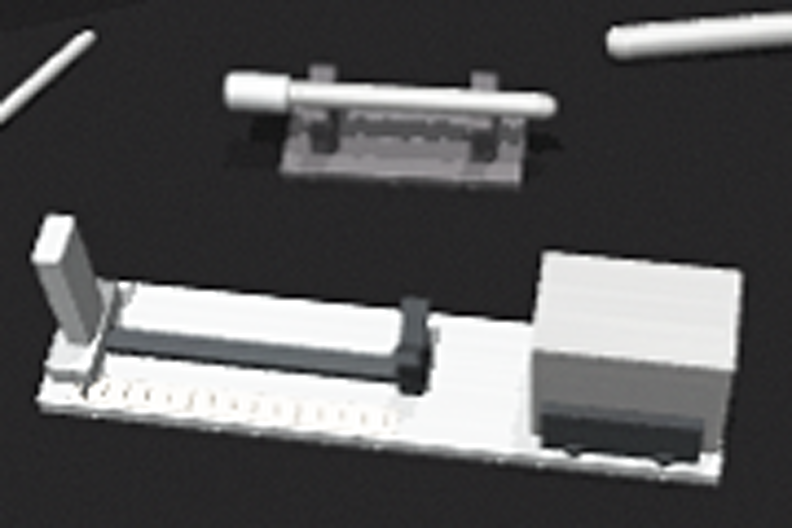

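View pics/t0c.png

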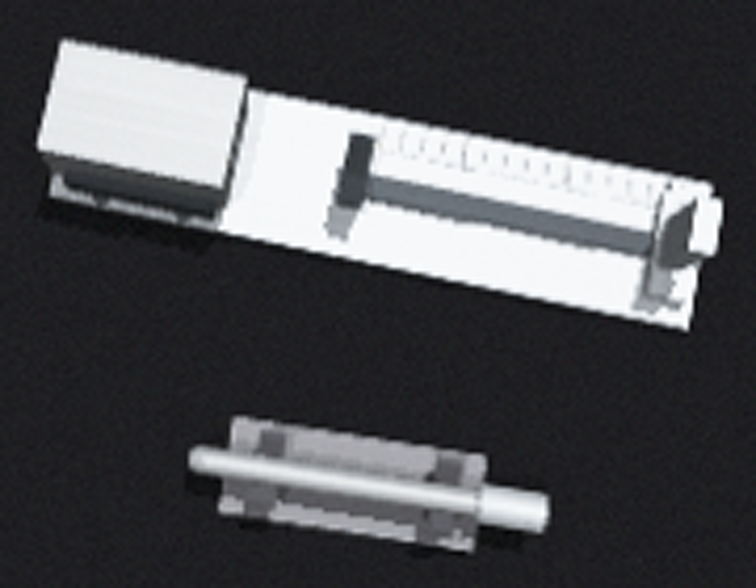

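```bash
cat > h.py <<'E'
import numpy as np, cv2
from scipy.optimize import least_squares
def proj(p,X):
    X=np.atleast_2d(np.asarray(X,float)); R,_=cv2.Rodrigues(np.asarray(p['rvec'],float)); c=X@R.T+np.asarray(p['tvec']).ravel()
    s=c[:,:2]/c[:,2:]; r2=(s**2).sum(1,keepdims=True); s=s*(1+p['k1']*r2)
    H=p['frame'].shape[0]; f=H/2/np.tan(np.radians(p['fov_y'])/2)
    return s*f+np.array([p['cx'],p['cy']])
def fx(v,P):  # fixture pose v=(x,y,a)
    x,y,a=v; P=np.atleast_2d(np.asarray(P,float)); c,s=np.cos(a),np.sin(a)
    return np.c_[x+P[:,0]*c+P[:,1]*s, y-P[:,0]*s+P[:,1]*c, P[:,2]]
E
python3 - <<'E'
from station import snapshot
from h import *
import pickle
S=snapshot("scene");T=snapshot("top");W=pickle.load(open("w1.pkl","rb"))
pickle.dump((S,T),open("st.pkl","wb"))
B=.08
obs=[]
def add(p,name,sc,off,L):
    for px,P in L: obs.append((p,name,np.array(px)/sc+np.array(off),np.array(P)/1000.))
add(T,'T',4.2,(235,180),[((63,38),(25,150,80)),((247,74),(25,70,80)),((225,190),(-25,70,80)),((38,150),(-25,150,80)),((690,325),(-35,-155,10)),((713,183),(35,-155,10))])
add(S,'S',4.4,(155,135),[((543,250),(-25,70,80)),((742,270),(-25,150,80)),((736,370),(25,150,80)),((533,350),(25,70,80)),((42,400),(35,-155,10)),((720,474),(35,155,10))])
add(W,'W',2.26,(270,0),[((144,18),(-25,150,80)),((247,25),(25,150,80)),((232,206),(25,70,80)),((75,574),(-35,-155,10)),((103,57),(-35,155,10))])
def res(v,names='TSW'): return np.concatenate([(proj(p,fx(v,P))[0]-o) for p,n,o,P in obs if n in names])
for names in ('TSW','T','S','W'):
    r=least_squares(res,[.566,.044,.2],args=(names,),loss='soft_l1'); v=r.x
    print(names,v,np.degrees(v[2]),'mouth',fx(v,[0,.07,.045])[0],'vrest',fx(v,[0,.014,.045])[0]); print(np.round(res(v,names).reshape(-1,2),1).tolist())
    if names=='TSW': np.save('fix.npy',v)
robs=[(T,np.array(a)/4.2+[235,180],np.array(b)/4.2+[235,180]) for a,b in [((190,458),(548,511))]]
robs+=[(S,np.array((557,106))/4.4+[155,135],np.array((224,89))/4.4+[155,135]),(W,np.array((154,42))/4+[190,85],np.array((174,546))/4+[190,85])]
def rr(v,sel=(0,1,2)):
    x,y,a=v; d=np.array([np.sin(a),np.cos(a),0]);c=np.array([x,y,.04])
    return np.concatenate([np.r_[proj(robs[i][0],c+.08*d)[0]-robs[i][1],proj(robs[i][0],c-.08*d)[0]-robs[i][2]] for i in sel])
for sel in ((0,1,2),(0,),(1,),(2,)):
    r=least_squares(rr,[.427,.052,.16],args=(sel,)); print('rod',sel,r.x,np.degrees(r.x[2]),np.round(r.fun,1))
E
```

```text
TSW [0.56587508 0.04335009 0.21343642] 12.229005891100124 mouth [0.58070245 0.11176171 0.045     ] vrest [0.56884055 0.05703241 0.045     ]
[[1.3, 1.1], [-0.6, 0.9], [-1.0, -0.7], [1.2, 0.2], [-0.5, 0.6], [-0.3, 0.2], [1.5, 0.4], [-1.3, -0.0], [-1.4, -0.4], [0.5, -0.3], [-0.0, 0.5], [1.1, 0.1], [-0.3, 3.0], [-0.0, 2.4], [0.3, -1.4], [0.5, -0.2], [1.2, -1.6]]
T [0.56664466 0.04308565 0.21218412] 12.157254564018816 mouth [0.58138635 0.11151578 0.045     ] vrest [0.569593   0.05677168 0.045     ]
[[1.4, 0.8], [-0.5, 0.6], [-0.8, -1.0], [1.4, -0.2], [-0.4, 0.1], [-0.2, -0.3]]
S [0.56545212 0.04318284 0.21816008] 12.499651991734378 mouth [0.58060248 0.11152365 0.045     ] vrest [0.56848219 0.056851   0.045     ]
[[1.4, 0.4], [-1.4, 0.1], [-1.7, -0.3], [0.3, -0.3], [-0.1, 0.0], [0.9, 0.2]]
W [0.56557193 0.04382146 0.21426961] 12.27674453095421 mouth [0.5804563  0.11222069 0.045     ] vrest [0.56854881 0.0575013  0.045     ]
[[-0.5, 2.6], [-0.2, 2.0], [-0.0, -1.8], [0.1, -0.4], [1.0, -2.0]]
rod (0, 1, 2) [0.42670238 0.05260654 0.16132563] 9.243277667516587 [ 0.4  0.2 -0.5  0.7 -0.4  0.2  1.4  0.4 -0.   0.8  0.5 -0.4]
rod (0,) [0.42747842 0.05251893 0.15388231] 8.816806928409042 [ 0.4  0.1 -0.4 -0.1]
rod (1,) [0.42592785 0.05160335 0.16110871] 9.23084912674938 [-0.9 -0.1  0.9  0.2]
rod (2,) [0.42646278 0.05298913 0.16548149] 9.481391236729745 [ 0.   0.5 -0.  -0.6]
```

Request:
{"name": "play_rows", "arguments": {
  "increments": "3.5 -5.4 1.3 -5 1;3.5 -5.4 1.3 -10 1;3.5 -5.4 1.3 -15 1;3.5 -5.4 1.3 -20 1;3.5 -5.4 1.3 -23 1;3.5 -5.4 1.3 -23 1;3.5 -5.4 1.3 -23 1"
}}

```text
t: 3.95
tool_pos: [0.4237, 0.0368, 0.0932]
ee_rot: [[-0.161, -0.002, 0.987], [-0.987, 0.0, -0.161], [0.0, -1.0, -0.002]]
force: [0.3, 0.7, 0.5]
grip_width: 0.377
```

```bash
python3 - <<'E'
from station import robot, snapshot, nets
import cv2,numpy as np
p=snapshot("wrist"); cv2.imwrite("pics/w2.png",p["frame"][:,:,::-1])
s=robot.state(); print(s['t'],s['tool_pos'],s['force'],s['grip_width'])
from h import *
v=np.load('fix.npy')
for t in ["rod","rod_tip","rod_end","cursor_face"]:
        r=nets.pinpoint(t,p); print(t,[(round(float(d['p']),2),[round(float(v),4) for v in d['location']]) for d in r])
print(proj(p,[[.424,.0358,.04],[.4395,.1316,.04],[.4138,-.0264,.04]]))
E
```

```text
4.0 [0.42542706 0.03670903 0.09508252] [-0.21616206  0.08031388  0.44515748] 0.3779582084880262
rod [(0.79, [0.4247, 0.0517, 0.0406])]
rod_tip [(0.96, [0.441, 0.1374, 0.0417]), (0.61, [0.3692, 0.1679, 0.0078])]
rod_end [(0.2, [0.4401, 0.134, 0.0418])]
cursor_face []
[[275.48736858 228.72037461]
 [275.3769297   72.06832091]
 [275.33892146 314.58577979]]
```

View pics/w2.png

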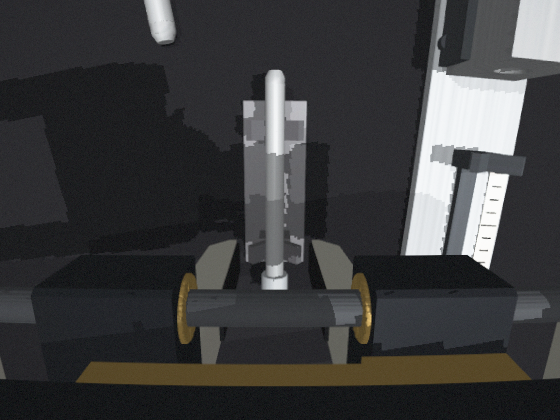

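Taken at 9 cm, the picture shows the shank at column 275, midway between the fingers (238 and 312), and the tip at (275,71) where I predicted it. The rear V arm is at rows 240–262, so I'll move the grasp 2 mm towards the tip before going down.

Request:
{"name": "play_rows", "arguments": {
  "increments": "3.5 0 0.2 -3 0;3.5 0 0.2 -6 0;3.5 0 0.2 -7.2 0;3.5 0 0.2 -7.2 0;0.5 0 0.2 -7.2 0;0.5 0 0.2 -7.2 0;0.5 0 0.2 -7.2 0;0.5 0 0.2 -7.2 0;0.5 0 0.2 -7.2 0;0.5 0 0.2 -7.2 0"
}}

```text
t: 5.2
tool_pos: [0.4244, 0.0388, 0.0219]
ee_rot: [[-0.161, 0.0, 0.987], [-0.987, 0.0, -0.161], [-0.0, -1.0, 0.0]]
force: [-5.0, 1.4, 7.3]
grip_width: 0.117
```

Request:
{"name": "play_rows", "arguments": {
  "increments": "0.5 0 0 1 0;0.5 0 0 3 0;0.5 0 0 6 0;0.5 0 0 8 0;0.5 0 0 8 0"
}}

```text
t: 5.7
tool_pos: [0.4269, 0.0387, 0.1048]
ee_rot: [[-0.161, 0.007, 0.987], [-0.987, -0.0, -0.161], [-0.001, -1.0, 0.007]]
force: [0.4, 0.1, -1.3]
grip_width: 0.117
```

```bash
python3 - <<'E'
from station import robot, snapshot, nets
import cv2,numpy as np
p=snapshot("wrist"); cv2.imwrite("pics/w3.png",p["frame"][:,:,::-1])
s=snapshot("scene"); cv2.imwrite("pics/s3.png",cv2.resize(s["frame"][80:260,130:340,::-1],None,fx=3.3,fy=3.3))
for q in (p,s):
  for t in ["rod","rod_tip","rod_end","cursor_face","mouth","vrest"]:
        r=nets.pinpoint(t,q); print(t,[(round(float(d['p']),2),[round(float(v),4) for v in d['location']]) for d in r])
s=robot.state(); print(s['t'],s['tool_pos'],s['force'],s['grip_width'],s['ft_torque'])
E
```

```text
rod [(0.67, [0.4308, 0.0533, 0.1251])]
rod_tip [(0.86, [0.4411, 0.1338, 0.1247])]
rod_end []
cursor_face [(0.76, [0.5355, -0.0844, 0.0447])]
mouth [(0.64, [0.5802, 0.1093, 0.04]), (0.54, [0.5645, 0.0548, 0.0461])]
vrest [(0.75, [0.565, 0.0536, 0.0457])]
rod [(0.68, [0.3731, 0.2839, 0.0101]), (0.6, [0.3755, -0.1428, 0.0111]), (0.54, [0.4268, 0.0498, 0.1201])]
rod_tip [(0.93, [0.3723, 0.1667, 0.0106]), (0.55, [0.444, 0.1294, 0.1192]), (0.46, [0.3317, -0.1063, 0.0053])]
rod_end [(0.73, [0.368, 0.3895, 0.008]), (0.33, [0.5657, 0.043, 0.0023])]
cursor_face [(0.68, [0.5369, -0.0859, 0.0483])]
mouth [(0.94, [0.5804, 0.1106, 0.047])]
vrest [(0.86, [0.5679, 0.059, 0.0443]), (0.18, [0.7837, -0.0216, -0.001])]
6.4 [0.42406188 0.03875319 0.10072272] [ 0.98233301 -0.26527211 -1.03963832] 0.11777879066286731 [-0.01258526 -0.01860676  0.02096217]
```

View pics/w3.png

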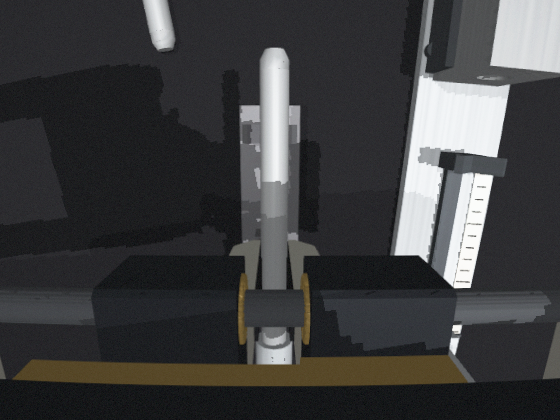

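View pics/s3.png

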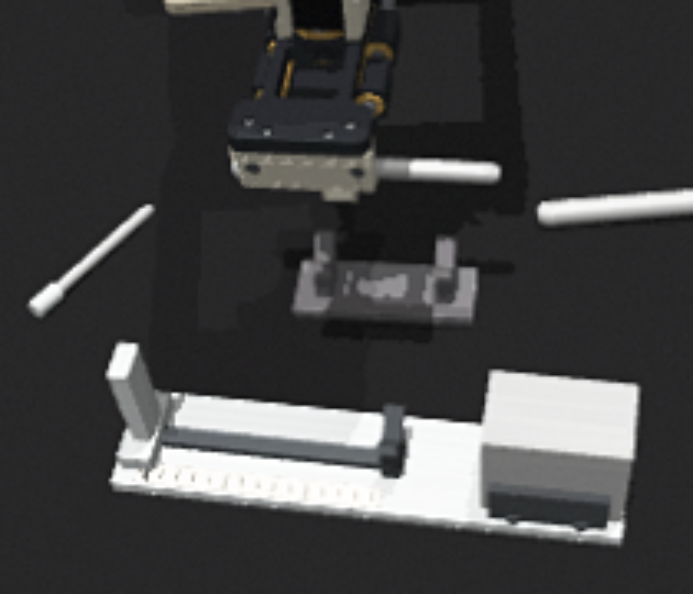

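The rod came up level. Now over the fixture, staying high.

Request:
{"name": "play_rows", "arguments": {
  "increments": "0.5 4 -1 0 -1;0.5 8 -2 0 -2;0.5 12 -3 0 -3;0.5 13.4 -3.1 0 -3;0.5 13.4 -3.1 0 -3;0.5 13.4 -3.1 0 -3;0.5 13.4 -3.1 0 -3"
}}

```text
t: 7.1
tool_pos: [0.557, 0.008, 0.1006]
ee_rot: [[-0.212, -0.001, 0.977], [-0.977, 0.0, -0.212], [0.0, -1.0, -0.001]]
force: [-0.5, 0.2, -1.7]
grip_width: 0.12
```

```bash
python3 - <<'E'
from station import robot, snapshot, nets
import cv2,numpy as np,pickle
p=snapshot("wrist"); cv2.imwrite("pics/w4.png",p["frame"][:,:,::-1]);pickle.dump(p,open("w4.pkl","wb"))
t=snapshot("top"); cv2.imwrite("pics/t4.png",cv2.resize(t["frame"][180:320,235:415,::-1],None,fx=4.2,fy=4.2))
from h import *
v=np.load('fix.npy')
for q in (p,t):
  for n in ["rod_tip","cursor_face","mouth","vrest"]:
        r=nets.pinpoint(n,q); print(n,[(round(float(d['p']),2),[round(float(v),4) for v in d['location']]) for d in r])
s=robot.state(); print(s['t'],s['tool_pos'],s['force'],s['grip_width'],s['ft_torque'],s['ee_rot'][:,2])
print('blocktop',proj(p,fx(v,[[-.025,.07,.08],[.025,.07,.08],[-.025,.15,.08],[.025,.15,.08]])))
print('plate',proj(p,fx(v,[[-.035,.0,.01],[.035,.0,.01],[-.035,.06,.01],[.035,.06,.01]])))
print('V',proj(p,fx(v,[[-.014,.02,.051],[.014,.02,.051],[-.014,.008,.051],[.014,.008,.051]])))
E
```

```text
rod_tip [(0.65, [0.5771, 0.1027, 0.1186])]
cursor_face []
mouth [(0.72, [0.5831, 0.1107, 0.0424]), (0.18, [0.5654, 0.0586, 0.0444])]
vrest [(0.83, [0.5675, 0.0518, 0.0458])]
rod_tip [(0.93, [0.3717, 0.1707, 0.011]), (0.81, [0.3329, -0.104, 0.005]), (0.73, [0.5774, 0.1025, 0.1205])]
cursor_face [(0.78, [0.5385, -0.0929, 0.0446])]
mouth [(0.72, [0.5811, 0.1123, 0.0444])]
vrest [(0.67, [0.5678, 0.0569, 0.0409])]
7.6 [0.55808084 0.00776849 0.1009177 ] [-0.11263187 -0.01274957 -0.98299976] 0.1205827518628386 [-0.00998129 -0.08869949  0.04015863] [ 9.77234402e-01 -2.12162459e-01  1.21035756e-04]
blocktop [[ 226.8694092    41.32673076]
 [ 327.30128452   41.25494906]
 [ 223.62961566 -136.17932117]
 [ 330.72107684 -136.26958259]]
plate [[228.67725337 165.2034744 ]
 [323.91267969 165.1668986 ]
 [226.28721783  79.59602613]
 [326.43600344  79.52535689]]
V [[253.58515293 140.06402173]
 [299.71200666 140.04277668]
 [253.84769377 159.87180017]
 [299.40766449 159.85404364]]
```

View pics/w4.png

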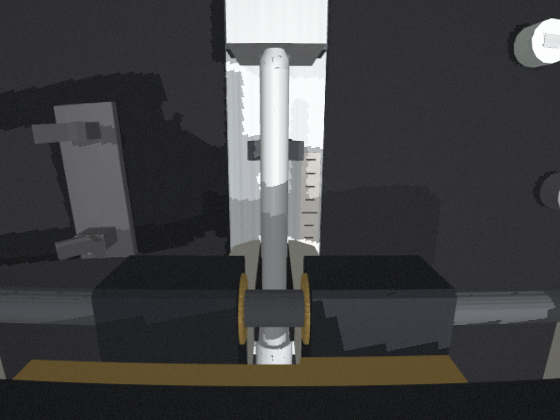

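View pics/t4.png

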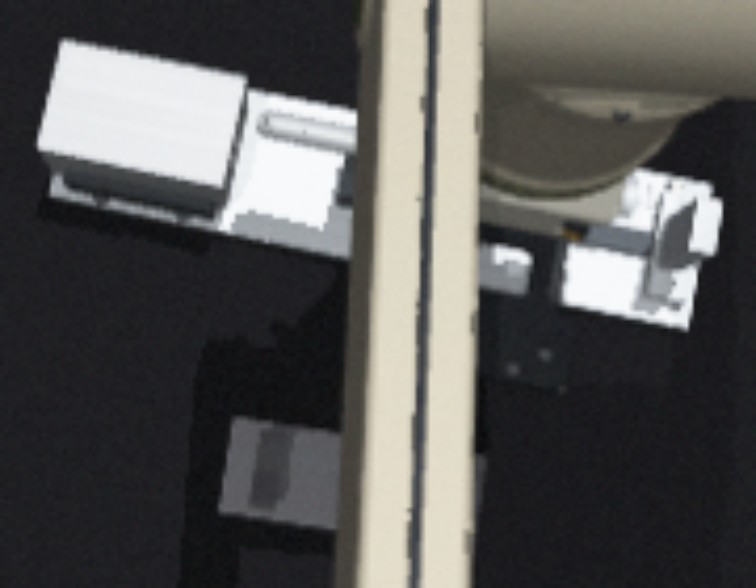

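The V rest (columns 248–304) and block edges (226–327) match my model to within 1 px sideways, and the rod is centred on them. I'll back off 3 mm and go down to the bore height.

Request:
{"name": "play_rows", "arguments": {
  "increments": "0.5 -0.06 -0.3 -2 0;0.5 -0.06 -0.3 -4 0;0.5 -0.06 -0.3 -6 0;0.5 -0.06 -0.3 -6.7 0;0.5 -0.06 -0.3 -7.1 0;0.5 -0.06 -0.3 -7.3 0;0.5 -0.06 -0.3 -7.3 0"
}}

```text
t: 8.3
tool_pos: [0.5581, 0.0047, 0.0285]
ee_rot: [[-0.212, 0.001, 0.977], [-0.977, -0.0, -0.212], [-0.0, -1.0, 0.001]]
force: [-0.7, 0.5, -1.0]
grip_width: 0.115
```

```bash
python3 - <<'E'
from station import robot, snapshot, nets
import cv2,numpy as np,pickle
p=snapshot("wrist"); cv2.imwrite("pics/w5.png",p["frame"][:,:,::-1])
t=snapshot("scene"); cv2.imwrite("pics/s5.png",cv2.resize(t["frame"][130:260,150:340,::-1],None,fx=4,fy=4))
s=robot.state(); print(s['t'],s['tool_pos'],s['force'],s['grip_width'],s['ft_torque'])
E
```

```text
8.4 [0.55831655 0.00469391 0.02883725] [ 0.75358995  1.00583021 -0.92200851] 0.1168352482926683 [ 0.05005938 -0.09859439  0.01444807]
```

View pics/w5.png

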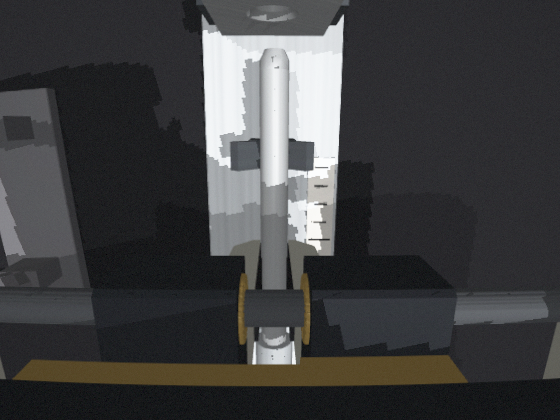

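View pics/s5.png

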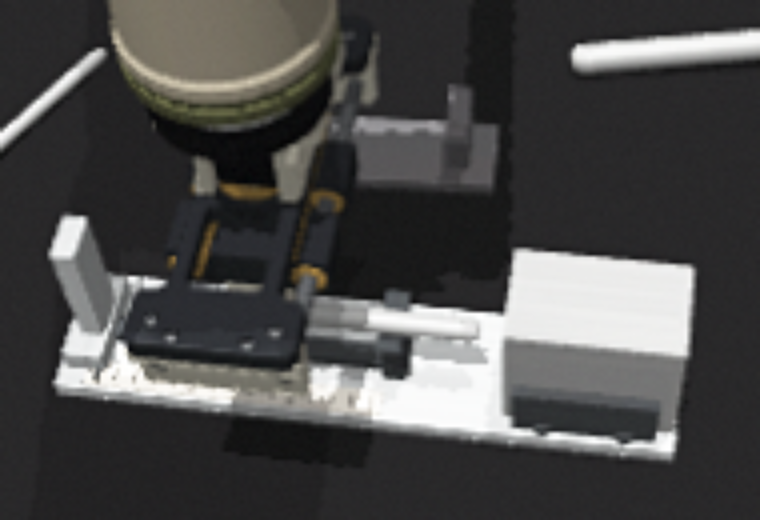

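Request:
{"name": "play_rows", "arguments": {
  "increments": "0.5 -0.1 0.02 -0.1 0;0.5 0 0.5 -0.1 0;0.5 0.12 1 -0.1 0;0.5 0.22 1.5 -0.1 0;0.5 0.33 2 -0.1 0;0.5 0.44 2.5 -0.1 0;0.5 0.54 2.95 -0.1 0;0.5 0.54 2.95 -0.1 0"
}}

```text
t: 9.2
tool_pos: [0.5633, 0.035, 0.027]
ee_rot: [[-0.212, 0.001, 0.977], [-0.977, 0.0, -0.212], [-0.0, -1.0, 0.0]]
force: [1.3, 0.1, -0.1]
grip_width: 0.12
```

```bash
python3 - <<'E'
from station import robot, snapshot, nets
import cv2,numpy as np,pickle
p=snapshot("wrist"); cv2.imwrite("pics/w6.png",p["frame"][:,:,::-1])
for i in range(3):
  s=robot.state(); print(s['t'],s['tool_pos'],s['force'],s['grip_width'],s['ft_torque']); snapshot("top")
E
```

```text
9.25 [0.56314905 0.03471993 0.02693231] [ 1.37525324  0.82524337 -0.19810407] 0.11866668819878508 [ 0.05976625 -0.27482803  0.01332093]
9.3 [0.56313972 0.03446836 0.02696116] [ 0.93918508  0.17386516 -0.03492381] 0.12019045333465307 [ 0.03943145 -0.27518746  0.00245557]
9.35 [0.56311417 0.03430875 0.02696563] [ 1.37668475  0.26760598 -0.99523593] 0.11690077181395132 [ 0.04453448 -0.28246731  0.00905508]
```

View pics/w6.png

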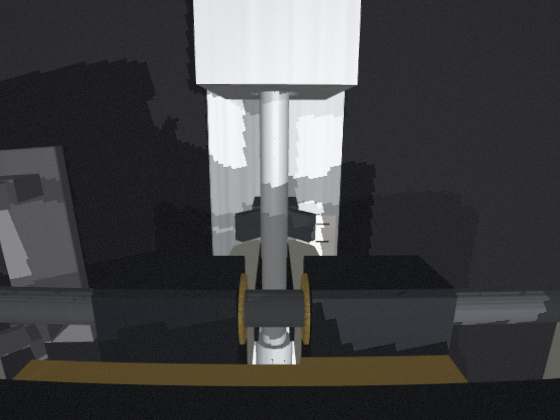

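The tip is in the bore by about 16 mm, with hardly any force. I'll release it and regrip on the head.

Request:
{"name": "play_rows", "arguments": {
  "increments": "3.2 0 0 0 0;3.2 0 0 0 0;3.2 0 0 0 0;3.2 -0.5 -2.4 0 0;3.2 -1.04 -4.79 0 0;3.2 -1.04 -4.79 0 0;3.2 -1.04 -4.79 0 0"
}}

```text
t: 10.1
tool_pos: [0.5524, -0.0139, 0.0268]
ee_rot: [[-0.214, -0.0, 0.977], [-0.977, 0.0, -0.214], [-0.0, -1.0, -0.0]]
force: [0.3, 0.6, 0.1]
grip_width: 0.341
```

```bash
python3 - <<'E'
from station import robot, snapshot, nets
import cv2,numpy as np,pickle
p=snapshot("wrist"); cv2.imwrite("pics/w7.png",p["frame"][:,:,::-1])
t=snapshot("scene"); cv2.imwrite("pics/s7.png",cv2.resize(t["frame"][130:260,150:340,::-1],None,fx=4,fy=4))
s=robot.state(); print(s['t'],s['tool_pos'],s['force'],s['grip_width'],s['ft_torque'])
for q in (p,t):
  for n in ["rod","rod_end","cursor_face"]:
        r=nets.pinpoint(n,q); print(n,[(round(float(d['p']),2),[round(float(v),4) for v in d['location']]) for d in r])
E
```

```text
10.2 [ 0.5526399  -0.01309388  0.02687454] [ 0.75835865 -0.55588799 -0.50477378] 0.3466960557392845 [-0.02811149 -0.09637086  0.01547176]
rod [(0.92, [0.5672, 0.0483, 0.0482])]
rod_end [(0.84, [0.5506, -0.0275, 0.0423])]
cursor_face []
rod [(0.9, [0.5678, 0.0459, 0.0433]), (0.85, [0.3722, 0.2815, 0.0077]), (0.76, [0.3736, -0.1399, 0.0089])]
rod_end [(0.57, [0.3698, 0.3925, 0.0119]), (0.53, [0.4223, -0.1746, 0.0085])]
cursor_face [(0.71, [0.5367, -0.086, 0.0469])]
```

View pics/w7.png

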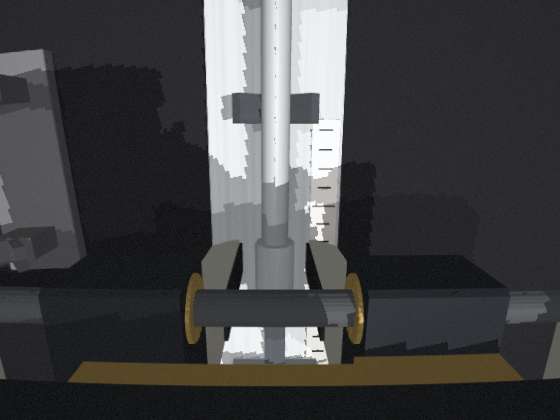

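View pics/s7.png

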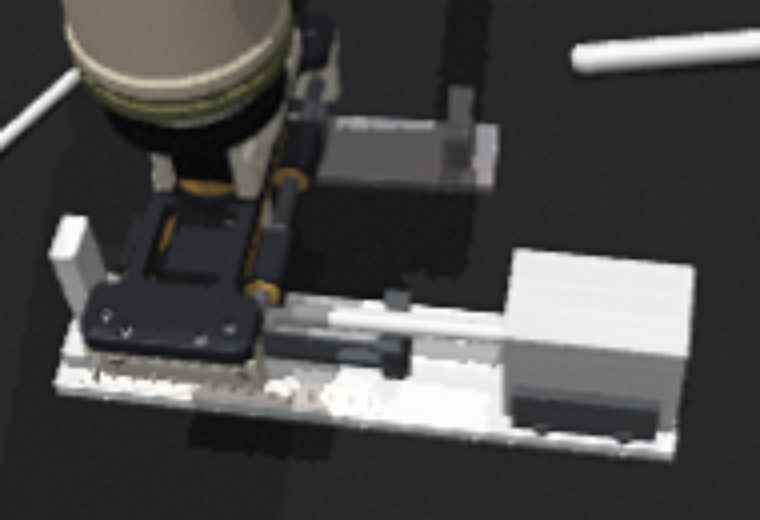

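Request:
{"name": "play_rows", "arguments": {
  "increments": "1 0 0 0 0;1 0 0 0 0;1 0 0 0 0;1 0 0 0 0;1 0 0 0 0;1 0 0 0.1 0;1 0 0 0.15 0"
}}

```text
t: 11.2
tool_pos: [0.5524, -0.0137, 0.0283]
ee_rot: [[-0.212, -0.0, 0.977], [-0.977, -0.0, -0.212], [0.0, -1.0, -0.0]]
force: [-0.3, -0.0, -1.0]
grip_width: 0.186
```

```bash
python3 - <<'E'
from station import robot, snapshot, nets
import cv2,numpy as np,pickle
p=snapshot("wrist"); cv2.imwrite("pics/w8.png",p["frame"][:,:,::-1])
for i in range(4):
  s=robot.state(); print(s['t'],s['tool_pos'],s['force'],s['grip_width'],s['ft_torque']); snapshot("top")
E
```

```text
11.25 [ 0.55233646 -0.01370389  0.02832316] [ 0.00587512 -0.15697541 -0.18969371] 0.18630022140713484 [-0.12772881 -0.06087274 -0.00243958]
11.3 [ 0.5523277  -0.01366639  0.02825642] [ 0.26723448  0.15855715 -0.82201408] 0.1866953493937743 [-0.1025593  -0.03261722  0.03356416]
11.35 [ 0.55233602 -0.01368163  0.02824442] [ 0.59248185 -0.11868082 -0.93543071] 0.1845847541568867 [-0.05224706 -0.041155    0.01840474]
11.4 [ 0.55235703 -0.01365492  0.02822215] [-0.4639868   0.35276052 -1.10908309] 0.18461194733683406 [-0.11537816 -0.11068301 -0.03072314]
```

View pics/w8.png

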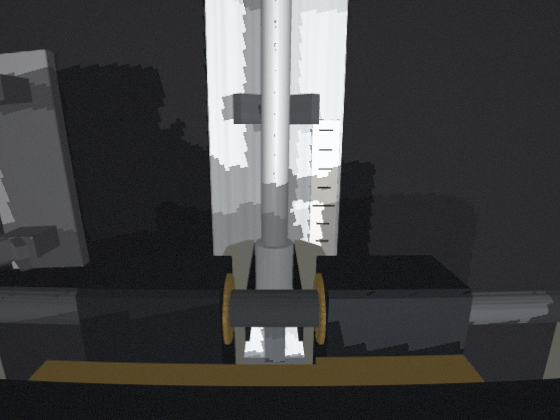

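The head is held and the rod runs straight through the V. How hard the head grip could push is unknown, though. On the slippery shank the push is capped by slip at about 2·0.25·30 = 15 N, under the 25 N limit. So I'll regrip the shank just ahead of the head and feel for the floor there.

Request:
{"name": "play_rows", "arguments": {
  "increments": "3.2 0 0 -0.15 0;3.2 0 0 -0.15 0;3.2 0 0 -0.15 0;3.2 0.53 2.44 -0.15 0;3.2 0.53 2.44 -0.15 0;0.5 0.53 2.44 -0.15 0;0.5 0.53 2.44 -0.15 0;0.5 0.53 2.44 -0.15 0;0.5 0.53 2.44 -0.15 0;0.5 0.53 2.44 -0.15 0"
}}

```text
t: 12.45
tool_pos: [0.5579, 0.0103, 0.0269]
ee_rot: [[-0.213, 0.0, 0.977], [-0.977, -0.0, -0.213], [0.0, -1.0, 0.0]]
force: [-0.5, -0.6, -0.1]
grip_width: 0.118
```

Request:
{"name": "play_rows", "arguments": {
  "increments": "0.5 0 0 0.1 0;0.5 0.02 0.1 0.1 0;0.5 0.04 0.2 0.1 0;0.5 0.06 0.3 0.1 0;0.5 0.09 0.4 0.1 0;0.5 0.11 0.5 0.1 0;0.5 0.13 0.6 0.1 0;0.5 0.15 0.7 0.1 0"
}}

```text
t: 13.25
tool_pos: [0.5593, 0.0179, 0.0278]
ee_rot: [[-0.212, 0.0, 0.977], [-0.977, 0.0, -0.212], [-0.0, -1.0, -0.0]]
force: [0.8, -0.5, -0.2]
grip_width: 0.122
```

```bash
python3 - <<'E'
from station import robot, snapshot, nets
import cv2,numpy as np,pickle
p=snapshot("wrist"); cv2.imwrite("pics/w9.png",p["frame"][:,:,::-1])
for i in range(2):
  s=robot.state(); print(s['t'],s['tool_pos'],s['force'],s['grip_width'],s['ft_torque']); snapshot("top")
E
```

```text
13.3 [0.55941122 0.01798705 0.02787049] [ 0.58918756 -0.03550675 -0.62981017] 0.11926505050100186 [-0.0381094  -0.08793045 -0.03294379]
13.35 [0.55936497 0.01794433 0.02784499] [0.52399794 0.49057471 0.15607163] 0.11696775699100158 [ 0.01944036 -0.18115876 -0.00913136]
```

View pics/w9.png

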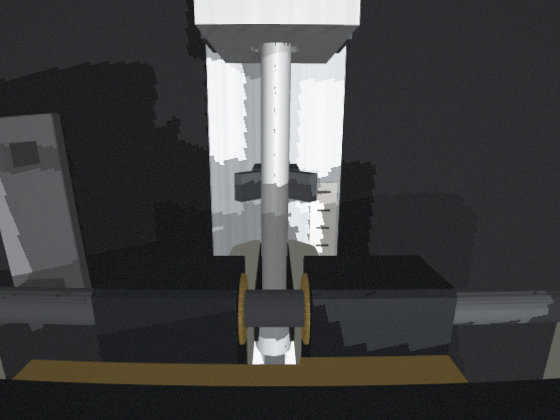

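Request:
{"name": "play_rows", "arguments": {
  "increments": "0.5 0.01 0.05 0 0;0.5 0.02 0.1 0 0;0.5 0.03 0.15 0 0;0.5 0.04 0.2 0 0;0.5 0.05 0.25 0 0;0.5 0.07 0.3 0 0;0.5 0.08 0.35 0 0;0.5 0.09 0.4 0 0"
}}

```text
t: 14.2
tool_pos: [0.5603, 0.0218, 0.0279]
ee_rot: [[-0.212, 0.0, 0.977], [-0.977, 0.0, -0.212], [-0.0, -1.0, 0.0]]
force: [-0.1, -0.2, -0.7]
grip_width: 0.12
```

Request:
{"name": "play_rows", "arguments": {
  "increments": "0.5 0.01 0.05 0 0;0.5 0.02 0.1 0 0;0.5 0.03 0.15 0 0;0.5 0.04 0.2 0 0;0.5 0.05 0.25 0 0;0.5 0.07 0.3 0 0;0.5 0.08 0.35 0 0;0.5 0.09 0.4 0 0"
}}

```text
t: 15.0
tool_pos: [0.5612, 0.0258, 0.0279]
ee_rot: [[-0.212, 0.0, 0.977], [-0.977, -0.0, -0.212], [0.0, -1.0, 0.0]]
force: [1.0, -0.6, -1.0]
grip_width: 0.119
```

Request:
{"name": "play_rows", "arguments": {
  "increments": "0.5 0.01 0.05 0 0;0.5 0.02 0.1 0 0;0.5 0.03 0.15 0 0;0.5 0.04 0.2 0 0;0.5 0.05 0.25 0 0;0.5 0.07 0.3 0 0;0.5 0.08 0.35 0 0;0.5 0.09 0.4 0 0"
}}

```text
t: 15.8
tool_pos: [0.5618, 0.0282, 0.0278]
ee_rot: [[-0.212, -0.001, 0.977], [-0.977, -0.002, -0.212], [0.002, -1.0, -0.0]]
force: [-0.9, -11.7, 0.9]
grip_width: 0.118
```

Request:
{"name": "play_rows", "arguments": {
  "increments": "0.5 0.01 0.05 0 0;0.5 0.02 0.1 0 0;0.5 0.03 0.15 0 0;0.5 0.04 0.2 0 0;0.5 0.05 0.25 0 0;0.5 0.07 0.3 0 0;0.5 0.08 0.35 0 0;0.5 0.09 0.4 0 0"
}}

```text
t: 16.6
tool_pos: [0.5621, 0.029, 0.0276]
ee_rot: [[-0.213, -0.002, 0.977], [-0.977, -0.007, -0.213], [0.007, -1.0, -0.001]]
force: [-2.2, -22.4, 1.7]
grip_width: 0.121
```

```bash
python3 - <<'E'
from station import robot, snapshot, nets
import cv2,numpy as np,pickle
p=snapshot("wrist"); cv2.imwrite("pics/w10.png",p["frame"][:,:,::-1])
for i in range(2):
  s=robot.state(); print(s['t'],s['tool_pos'],s['force'],s['grip_width'],s['ft_torque']); snapshot("top")
E
```

```text
16.65 [0.56218898 0.02940489 0.02760267] [ -1.98876346 -20.51280047   1.65364967] 0.11688396385296282 [-3.61509241  0.35713509 -0.03314726]
16.7 [0.56219768 0.02950508 0.02759222] [ -2.4967487  -21.04092231   1.71445515] 0.1178781614242424 [-3.64542095  0.31078261 -0.07059245]
```

View pics/w10.png

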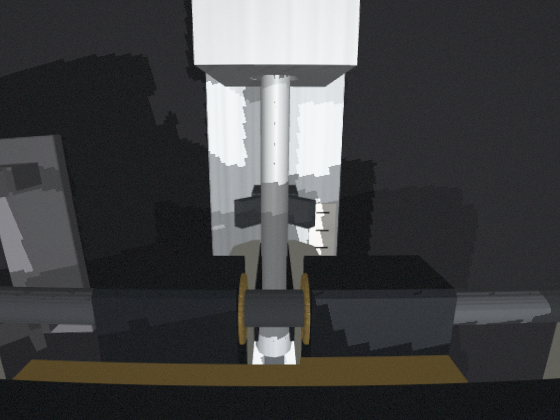

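The floor met the rod near tool y ≈ 0.027, and force is already about 21 N, so I'm backing the command off right away.

Request:
{"name": "play_rows", "arguments": {
  "increments": "0.5 -0.06 -0.3 0 0;0.5 -0.11 -0.5 0 0;0.5 -0.13 -0.6 0 0;0.5 -0.13 -0.6 0 0"
}}

```text
t: 17.15
tool_pos: [0.5618, 0.0281, 0.028]
ee_rot: [[-0.212, 0.0, 0.977], [-0.977, 0.0, -0.212], [-0.0, -1.0, 0.0]]
force: [1.5, -0.7, 1.0]
grip_width: 0.119
```

Request:
{"name": "play_rows", "arguments": {
  "increments": "0.5 0.01 0.05 0 0;0.5 0.02 0.1 0 0;0.5 0.02 0.1 0 0"
}}

```text
t: 17.45
tool_pos: [0.5619, 0.029, 0.0279]
ee_rot: [[-0.212, 0.0, 0.977], [-0.977, -0.0, -0.212], [-0.0, -1.0, 0.0]]
force: [1.5, -1.4, -0.0]
grip_width: 0.121
```

Request:
{"name": "play_rows", "arguments": {
  "increments": "0.5 0.01 0.05 0 0;0.5 0.02 0.1 0 0;0.5 0.02 0.1 0 0"
}}

```text
t: 17.75
tool_pos: [0.562, 0.0292, 0.0279]
ee_rot: [[-0.212, -0.0, 0.977], [-0.977, -0.001, -0.212], [0.001, -1.0, 0.0]]
force: [0.9, -4.5, 1.1]
grip_width: 0.119
```

It's bottomed, with about 4.5 N of contact. Release and rise.

Request:
{"name": "play_rows", "arguments": {
  "increments": "3.2 0 0 0 0;3.2 0 0 0 0;3.2 0 0 0 0;3.2 0 0 2 0;3.2 0 0 6 0;3.2 0 0 9 0;3.2 0 0 9 0"
}}

```text
t: 18.45
tool_pos: [0.5654, 0.0299, 0.1234]
ee_rot: [[-0.212, 0.008, 0.977], [-0.977, 0.0, -0.212], [-0.002, -1.0, 0.008]]
force: [0.7, -0.5, 0.3]
grip_width: 0.343
```

```bash
python3 - <<'E'
from station import robot, snapshot, nets
import cv2,numpy as np,pickle
from h import *
v=np.load('fix.npy')
p=snapshot("wrist"); cv2.imwrite("pics/w11.png",p["frame"][:,:,::-1])
t=snapshot("scene"); cv2.imwrite("pics/s11.png",cv2.resize(t["frame"][130:260,150:340,::-1],None,fx=4,fy=4))
s=robot.state(); print(s['t'],s['tool_pos'],s['force'],s['grip_width'])
for q in (p,t):
  for n in ["rod","rod_end","cursor_face"]:
        r=nets.pinpoint(n,q); print(n,[(round(float(d['p']),2),[round(float(v),4) for v in d['location']]) for d in r])
m=fx(v,[0,.07,.045])[0]; d=np.array([np.sin(v[2]),np.cos(v[2])])
for q,nm in((p,'w'),(t,'s')):
  for n in ["rod_end","cursor_face"]:
    for r in nets.pinpoint(n,q): print(nm,n,round(r['p'],2),'before mouth',(m[:2]-np.array(r['location'])[:2])@d)
E
```

```text
18.55 [0.56254797 0.02996244 0.1185752 ] [-0.35578454  0.3517905  -0.6641485 ] 0.34108524955408137
rod [(0.86, [0.5705, 0.0635, 0.048])]
rod_end [(0.8, [0.5534, -0.0106, 0.0424])]
cursor_face [(0.57, [0.5332, -0.084, 0.0449])]
rod [(0.86, [0.3705, 0.2847, 0.0099]), (0.74, [0.5722, 0.0678, 0.0449]), (0.64, [0.3751, -0.1422, 0.0127])]
rod_end [(0.78, [0.422, -0.1777, 0.0081]), (0.66, [0.3664, 0.3911, 0.0091]), (0.6, [0.5503, -0.0162, 0.0441])]
cursor_face [(0.74, [0.536, -0.0853, 0.0461])]
w rod_end 0.8 before mouth 0.12536836351775849
w cursor_face 0.57 before mouth 0.2013815840331481
s rod_end 0.78 before mouth 0.31650975509754586
s rod_end 0.66 before mouth -0.22760631360757977
s rod_end 0.6 before mouth 0.1314979334325225
s cursor_face 0.74 before mouth 0.2020589906186605
```

View pics/w11.png

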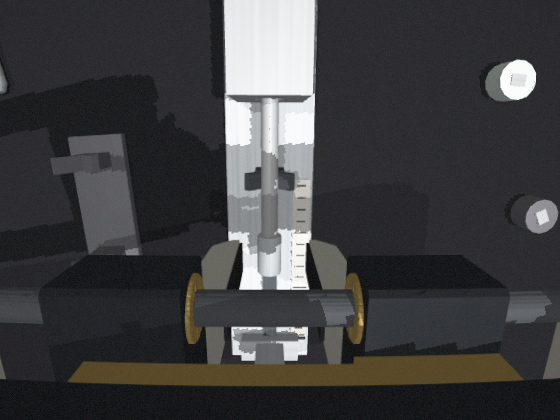

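View pics/s11.png

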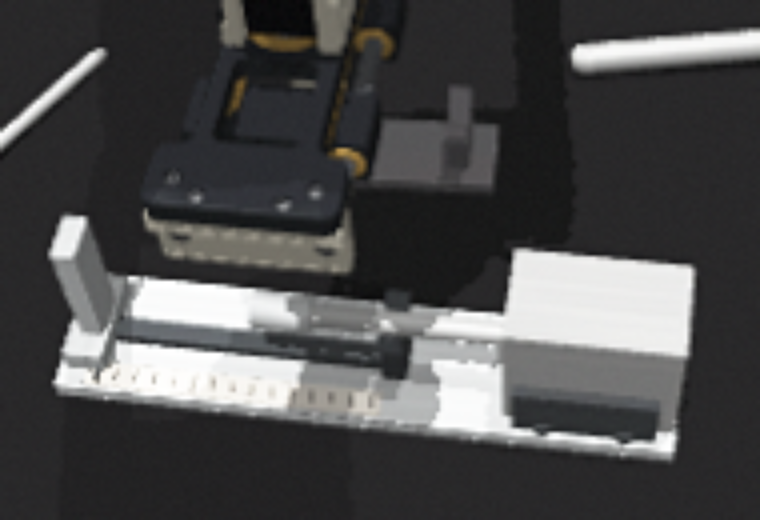

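```bash
python3 - <<'E'
import pickle
from h import *
S,T=pickle.load(open("st.pkl","rb")); v=np.load('fix.npy')
for q in (.199,.201,.203,.205):
  P=[[x,.07-q-o,.09] for x in(-.012,.012) for o in (0,.012)]
  print(q,'S(s0c)',np.round((proj(S,fx(v,P))-[155,135])*4.4).tolist(),'T(t0c)',np.round((proj(T,fx(v,P))-[235,180])*4.2).tolist())
E
```

```text
0.199 S(s0c) [[86.0, 218.0], [59.0, 216.0], [71.0, 263.0], [44.0, 260.0]] T(t0c) [[680.0, 247.0], [707.0, 253.0], [689.0, 193.0], [716.0, 199.0]]
0.201 S(s0c) [[81.0, 218.0], [55.0, 215.0], [66.0, 263.0], [39.0, 260.0]] T(t0c) [[684.0, 248.0], [712.0, 254.0], [693.0, 194.0], [720.0, 200.0]]
0.203 S(s0c) [[77.0, 217.0], [50.0, 215.0], [62.0, 262.0], [35.0, 259.0]] T(t0c) [[689.0, 249.0], [716.0, 255.0], [698.0, 195.0], [725.0, 200.0]]
0.205 S(s0c) [[72.0, 217.0], [46.0, 214.0], [57.0, 262.0], [30.0, 259.0]] T(t0c) [[693.0, 250.0], [721.0, 255.0], [702.0, 196.0], [729.0, 201.0]]
```

Request:
{"name": "play_rows", "arguments": {
  "increments": "5 -1 -4.5 0 0;5 -2 -9 0 0;5 -2.6 -12.2 0 0;5 -2.6 -12.2 0 0;5 -2.6 -12.2 0 0;5 -2.6 -12.2 0 0;5 -2.6 -12.2 0 0"
}}

```text
t: 19.75
tool_pos: [0.5362, -0.0911, 0.1178]
ee_rot: [[-0.211, -0.0, 0.978], [-0.978, 0.0, -0.211], [-0.0, -1.0, -0.0]]
force: [-0.7, 0.6, 0.3]
grip_width: 0.536
```

```bash
python3 - <<'E'
from station import robot, snapshot, nets
import cv2,numpy as np,pickle
from h import *
v=np.load('fix.npy')
p=snapshot("wrist"); cv2.imwrite("pics/w12.png",p["frame"][:,:,::-1])
t=snapshot("scene"); cv2.imwrite("pics/s12.png",cv2.resize(t["frame"][110:260,130:340,::-1],None,fx=3.6,fy=3.6))
s=robot.state(); print(s['t'],s['tool_pos'],s['force'],s['grip_width'])
E
```

```text
19.85 [ 0.53621971 -0.09125904  0.1178172 ] [ 0.18745431 -0.59064913 -0.6731365 ] 0.5399370423022902
```

View pics/w12.png

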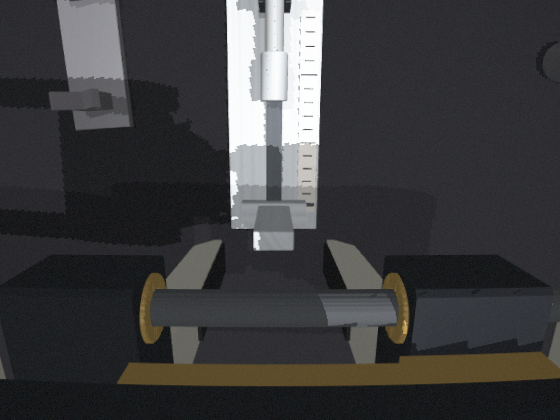

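View pics/s12.png

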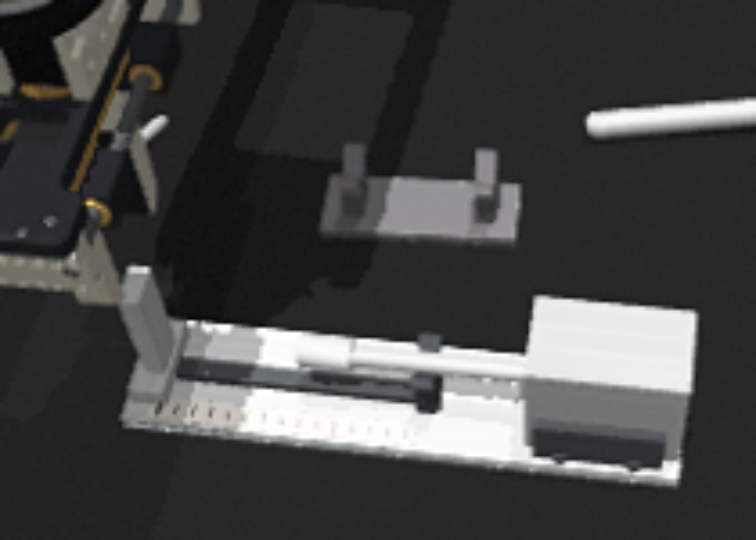

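```bash
python3 - <<'E'
from station import robot, snapshot
from h import *
v=np.load('fix.npy'); p=snapshot("wrist"); s=robot.state()
for q in (.201,.203,.205): print(q,np.round(proj(p,fx(v,[[x,.07-q-o,.09] for x in(-.012,.012) for o in (0,.012)]))).tolist())
t=s['tool_pos']; print(t, proj(p,[[t[0],t[1],.09]]))
E
python3 -c "
import cv2;w=cv2.imread('pics/w12.png');cv2.imwrite('pics/w12c.png',cv2.resize(w[180:270,200:350],None,fx=5,fy=5,interpolation=cv2.INTER_CUBIC))"
```

```text
0.201 [[255.0, 229.0], [255.0, 248.0], [296.0, 229.0], [296.0, 248.0]]
0.203 [[255.0, 232.0], [255.0, 252.0], [296.0, 232.0], [296.0, 252.0]]
0.205 [[255.0, 235.0], [255.0, 255.0], [296.0, 235.0], [296.0, 255.0]]
[ 0.53616388 -0.09137801  0.11777522] [[274.72374681 240.23714506]]
```

View pics/w12c.png

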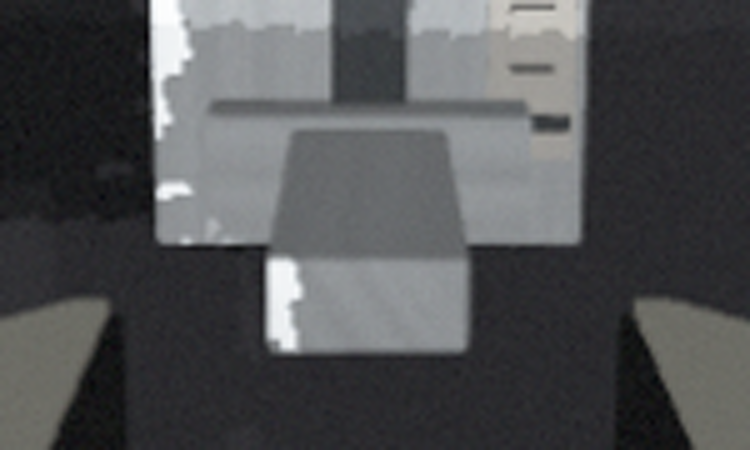

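The stop's top (rows 231–250, columns 253–294) is centred between the fingers to within 0.6 mm. I'll go down and pinch it.

Request:
{"name": "play_rows", "arguments": {
  "increments": "5 -0.05 0 -3 0;5 -0.05 0 -5.4 0;5 -0.05 0 -5.4 0;1.5 -0.05 0 -5.4 0;1.5 -0.05 0 -5.4 0;1.5 -0.05 0 -5.4 0;1.5 -0.05 0 -5.4 0;1.5 -0.05 0 -5.4 0;1.5 -0.05 0 -5.4 0"
}}

```text
t: 20.8
tool_pos: [0.5357, -0.0923, 0.0652]
ee_rot: [[-0.212, 0.0, 0.977], [-0.977, -0.0, -0.212], [0.0, -1.0, 0.0]]
force: [-4.8, 0.5, 8.2]
grip_width: 0.256
```

Request:
{"name": "play_rows", "arguments": {
  "increments": "1.5 0.15 0.7 0 0;1.5 0.3 1.4 0 0;1.5 0.46 2.1 0 0;1.5 0.61 2.8 0 0;1.5 0.76 3.5 0 0;1.5 0.91 4.2 0 0;1.5 1.06 4.9 0 0;1.5 1.21 5.6 0 0;1.5 1.34 6.2 0 0;1.5 1.34 6.2 0 0"
}}

```text
t: 21.8
tool_pos: [0.5496, -0.0296, 0.0653]
ee_rot: [[-0.212, 0.001, 0.977], [-0.977, 0.0, -0.212], [-0.0, -1.0, 0.001]]
force: [-2.6, 2.7, 5.7]
grip_width: 0.257
```

```bash
python3 - <<'E'
from station import robot, snapshot, nets
import cv2,numpy as np,pickle
from h import *
p=snapshot("wrist"); cv2.imwrite("pics/w13.png",p["frame"][:,:,::-1])
t=snapshot("scene"); cv2.imwrite("pics/s13.png",cv2.resize(t["frame"][130:260,150:340,::-1],None,fx=4,fy=4))
for i in range(3):
  s=robot.state(); print(s['t'],s['tool_pos'],s['force'],s['grip_width']); snapshot("top")
E
```

```text
21.9 [ 0.54951481 -0.02973174  0.06524268] [-1.83844038  1.42229294  5.18446454] 0.25666331581317087
21.95 [ 0.54951595 -0.02974948  0.06523585] [-3.0213729   2.17425557  5.29635638] 0.2583808335477006
22.0 [ 0.54952285 -0.02976636  0.06527548] [-2.32181912  1.99922451  5.54186427] 0.25462302797910263
```

View pics/w13.png

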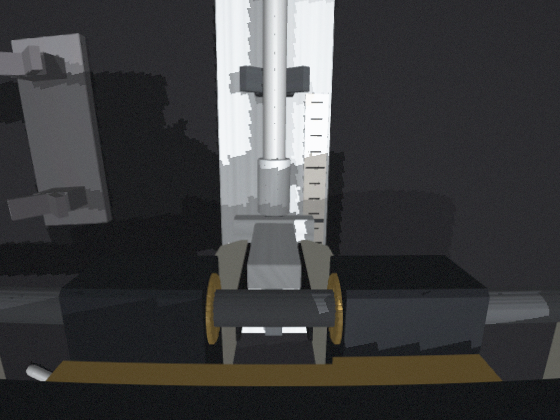

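View pics/s13.png

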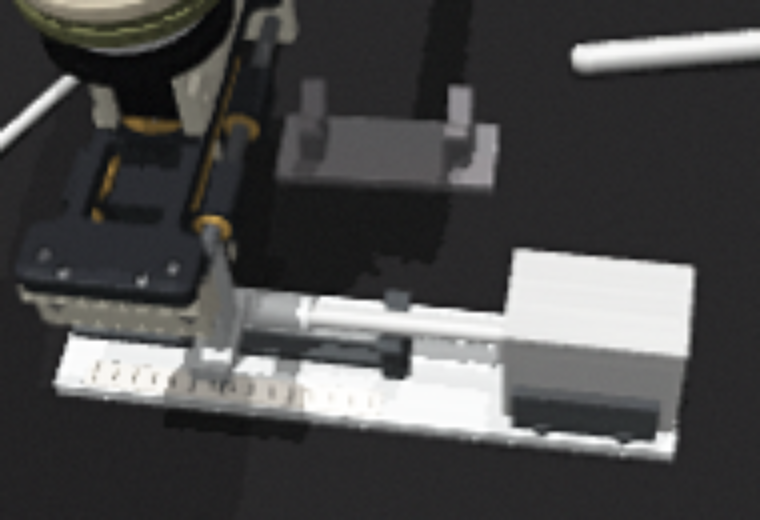

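Request:
{"name": "play_rows", "arguments": {
  "increments": "1.5 0.04 0.2 0 0;1.5 0.09 0.4 0 0;1.5 0.13 0.6 0 0;1.5 0.17 0.8 0 0;1.5 0.17 0.8 0 0"
}}

```text
t: 22.55
tool_pos: [0.5511, -0.0224, 0.0653]
ee_rot: [[-0.212, 0.001, 0.977], [-0.977, -0.0, -0.212], [0.0, -1.0, 0.001]]
force: [-3.4, -0.4, 6.4]
grip_width: 0.256
```

```bash
python3 - <<'E'
from station import robot, snapshot, nets
import cv2,numpy as np
p=snapshot("wrist"); cv2.imwrite("pics/w14.png",cv2.resize(p["frame"][140:300,200:350,::-1],None,fx=3.7,fy=3.7))
for i in range(3):
  s=robot.state(); print(s['t'],s['tool_pos'],s['force'],s['grip_width']); snapshot("top")
E
```

```text
22.6 [ 0.55113394 -0.02238354  0.06525793] [-3.66829412 -0.07543499  5.77170323] 0.2545752829798804
22.65 [ 0.55113057 -0.022375    0.06525089] [-3.59224177  0.16567564  5.46995443] 0.25594024789147884
22.7 [ 0.55114325 -0.02237252  0.06526539] [-3.36612667 -0.81557096  6.00358746] 0.2524350467029711
```

View pics/w14.png

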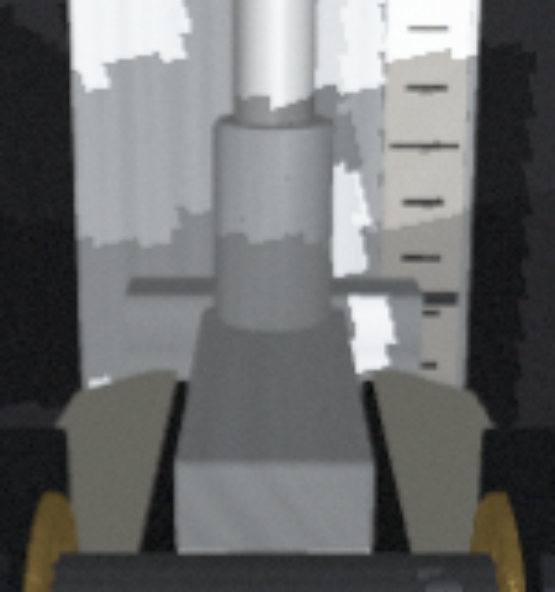

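Request:
{"name": "play_rows", "arguments": {
  "increments": "1.5 0.01 0.05 0 0;1.5 0.02 0.1 0 0;1.5 0.03 0.15 0 0;1.5 0.04 0.2 0 0"
}}

```text
t: 23.15
tool_pos: [0.5515, -0.0207, 0.0653]
ee_rot: [[-0.212, 0.001, 0.977], [-0.977, -0.001, -0.212], [0.0, -1.0, 0.001]]
force: [-3.3, -1.3, 5.6]
grip_width: 0.255
```

Request:
{"name": "play_rows", "arguments": {
  "increments": "1.5 0.01 0.05 0 0;1.5 0.02 0.1 0 0;1.5 0.02 0.1 0 0"
}}

```text
t: 23.45
tool_pos: [0.5518, -0.0196, 0.0653]
ee_rot: [[-0.212, 0.001, 0.977], [-0.977, -0.001, -0.212], [0.0, -1.0, 0.001]]
force: [-3.1, -0.6, 5.7]
grip_width: 0.255
```

Request:
{"name": "play_rows", "arguments": {
  "increments": "1.5 0.01 0.05 0 0;1.5 0.02 0.1 0 0;1.5 0.02 0.1 0 0"
}}

```text
t: 23.75
tool_pos: [0.552, -0.0187, 0.0653]
ee_rot: [[-0.212, 0.001, 0.977], [-0.977, -0.001, -0.212], [0.0, -1.0, 0.001]]
force: [-3.2, -1.0, 5.7]
grip_width: 0.258
```

```bash
python3 - <<'E'
from station import robot, snapshot, nets
import cv2,numpy as np
t=snapshot("scene"); cv2.imwrite("pics/s15.png",cv2.resize(t["frame"][180:240,180:280,::-1],None,fx=7,fy=7,interpolation=cv2.INTER_CUBIC))
s=robot.state(); print(s['t'],s['tool_pos'],s['force'])
E
```

```text
23.8 [ 0.55196454 -0.01865807  0.06526856] [-3.43884623 -1.03851806  5.84974883]
```

View pics/s15.png

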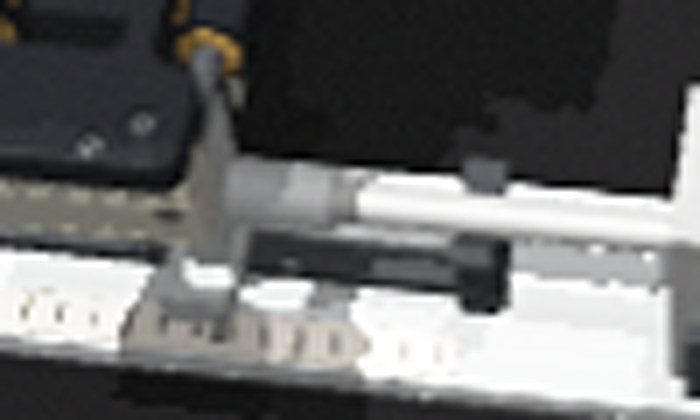

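Request:
{"name": "play_rows", "arguments": {
  "increments": "1.5 0.01 0.05 0 0;1.5 0.02 0.1 0 0;1.5 0.02 0.1 0 0"
}}

```text
t: 24.1
tool_pos: [0.5521, -0.0181, 0.0653]
ee_rot: [[-0.212, 0.001, 0.977], [-0.977, -0.001, -0.212], [0.001, -1.0, 0.001]]
force: [-4.1, -2.8, 5.8]
grip_width: 0.256
```

Request:
{"name": "play_rows", "arguments": {
  "increments": "1.5 0.005 0.03 0 0;1.5 0.01 0.05 0 0;1.5 0.01 0.05 0 0;1.5 0.01 0.05 0 0"
}}

```text
t: 24.5
tool_pos: [0.5521, -0.018, 0.0653]
ee_rot: [[-0.213, 0.001, 0.977], [-0.977, -0.002, -0.213], [0.002, -1.0, 0.001]]
force: [-3.8, -4.6, 6.3]
grip_width: 0.255
```

The stop has met the rod: it advances no further and the force is rising (-1.0 → -2.8 → -4.6 N in y). Open and lift straight up.

Request:
{"name": "play_rows", "arguments": {
  "increments": "4.5 0 0 0 0;4.5 0 0 0 0;4.5 0 0 0 0;4.5 0 0 0 0;4.5 0 0 2 0;4.5 0 0 5 0;4.5 0 0 9 0;4.5 0 0 13 0;4.5 0 0 13 0;4.5 0 0 13 0"
}}

```text
t: 25.5
tool_pos: [0.5526, -0.0167, 0.1951]
ee_rot: [[-0.212, 0.003, 0.977], [-0.977, -0.0, -0.212], [-0.0, -1.0, 0.003]]
force: [0.3, -0.1, -1.1]
grip_width: 0.479
```

Request:
{"name": "play_rows", "arguments": {
  "increments": "4.5 -3 -4 3 0;4.5 -7 -7 3 0;4.5 -10 -10 3 0;4.5 -10 -10 3 0;4.5 -10 -10 3 0;4.5 -10 -10 3 0"
}}

```text
t: 26.1
tool_pos: [0.4517, -0.1161, 0.2227]
ee_rot: [[-0.212, -0.001, 0.977], [-0.977, 0.001, -0.212], [-0.001, -1.0, -0.002]]
force: [0.7, -0.2, 0.4]
grip_width: 0.485
```

```bash
python3 - <<'E'
from station import robot, snapshot, nets
import cv2,numpy as np
p=snapshot("wrist"); cv2.imwrite("pics/w16.png",p["frame"][:,:,::-1])
t=snapshot("scene"); cv2.imwrite("pics/s16.png",cv2.resize(t["frame"][130:260,150:340,::-1],None,fx=4,fy=4,interpolation=cv2.INTER_CUBIC))
cv2.imwrite("pics/s16b.png",cv2.resize(t["frame"][180:240,180:280,::-1],None,fx=7,fy=7,interpolation=cv2.INTER_CUBIC))
t2=snapshot("top"); cv2.imwrite("pics/t16.png",cv2.resize(t2["frame"][180:320,235:415,::-1],None,fx=4.2,fy=4.2))
s=robot.state(); print(s['t'],s['tool_pos'],s['force'])
for q in (p,t):
  for n in ["rod_end","cursor_face","mount_a","wash_bottle"]:
        r=nets.pinpoint(n,q); print(n,[(round(float(d['p']),2),[round(float(v),4) for v in d['location']]) for d in r])
E
```

```text
26.25 [ 0.45213045 -0.1158211   0.22322328] [0.13644692 0.38883715 0.04432369]
rod_end [(0.97, [0.5503, -0.0125, 0.0415]), (0.67, [0.4239, -0.178, 0.0092])]
cursor_face [(0.73, [0.5511, -0.0096, 0.044])]
mount_a [(0.57, [0.7834, -0.0241, 0.0007])]
wash_bottle []
rod_end [(0.9, [0.5501, -0.0167, 0.0433]), (0.77, [0.4245, -0.1774, 0.0062]), (0.67, [0.3675, 0.3896, 0.0106])]
cursor_face [(0.8, [0.551, -0.0095, 0.0477])]
mount_a [(0.77, [0.772, 0.0874, -0.0003]), (0.75, [0.7837, -0.0202, 0.0023])]
wash_bottle [(0.88, [0.5787, 0.373, -0.0001]), (0.54, [0.5508, -0.0113, 0.0437])]
```

View pics/s16b.png

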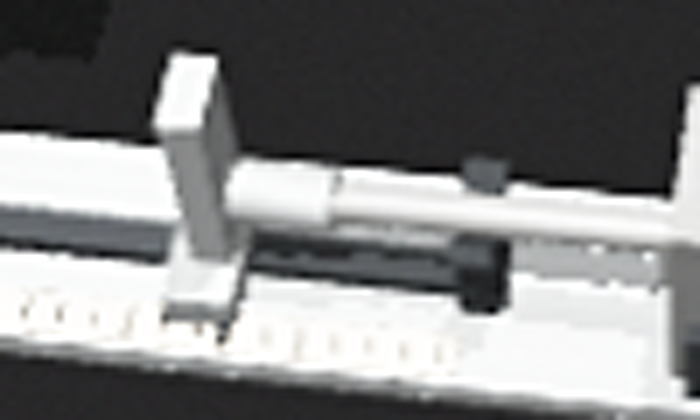

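View pics/w16.png

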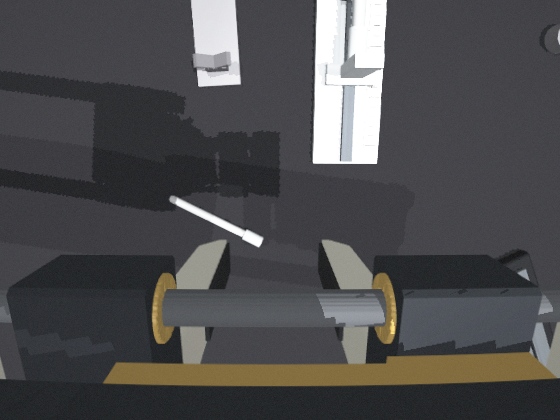

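View pics/s16.png

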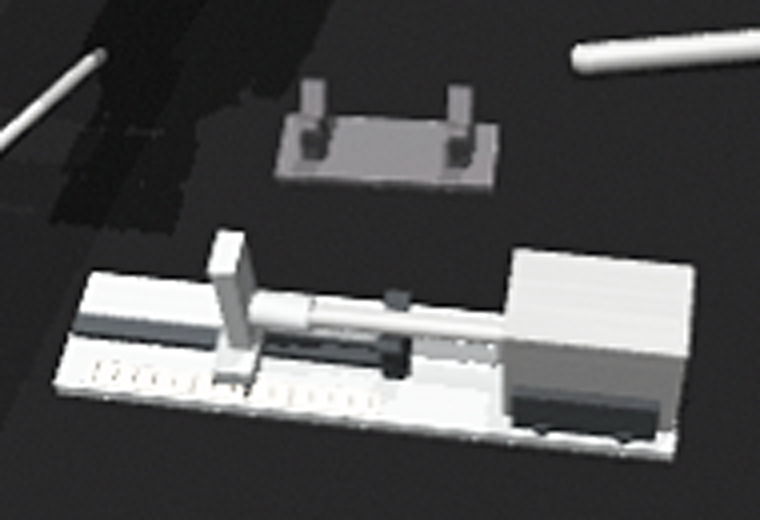

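```bash
python3 - <<'E'
from station import robot
print(robot.hand_in()); print(robot.state()['t'])
E
```

```text
the job is handed in; nothing more can be done
None
the job is handed in; nothing more can be done
```

View pics/t16.png

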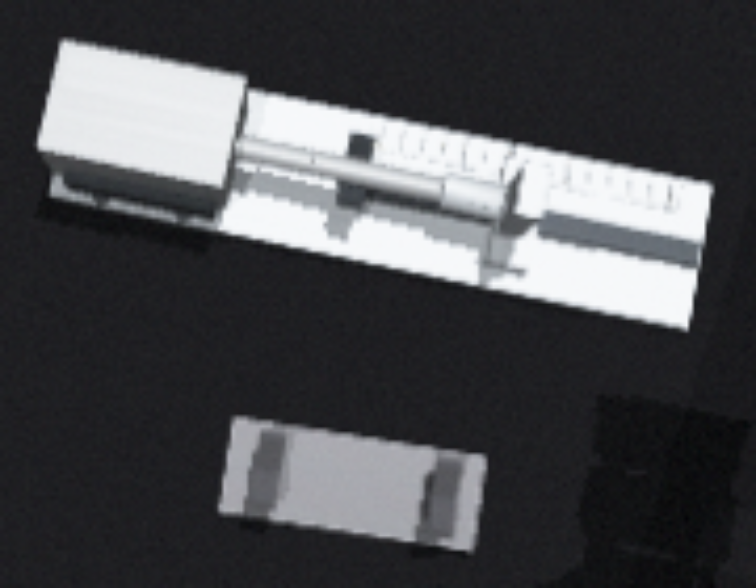

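The rod is bottomed in the bore and the stop has been slid up to its outer end and let go. I handed the job in at about 26 s, with the arm clear of everything.

- **Rod:** I took the middle-sized rod from its rest and put its tip in through the V rest. I regripped it on the slippery shank and pushed until it touched the floor, about 36 mm deep by my estimate.
- **Force on the floor:** The y force peaked at 22.4 N among the readings I took, closer to the 25 N limit than I intended. I had sent two pushes without checking the force between them, and my slip estimate of about 15 N was too low. Any higher value between readings was not seen.
- **Bottomed:** Backing off drew the rod out by roughly 1 mm. I pushed it home again to about 4.5 N and released it there.
- **Stop:** I pinched it across its width and slid it until it stopped advancing and the y force reached −4.6 N. Then I opened the fingers and lifted straight up.

**Last checks:** The scene and top pictures show the rod in the bore and the V rest, with no visible gap between the stop and the rod's end; a gap under about 1 mm would not show. The networks' points for the rod end and the stop face disagree by 3–7 mm, so for contact I relied on the force and the pictures. The pucks and bottle are where they were, to within network accuracy.

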